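# Press the proud round brass insert flush in the mould plate

## Robot

A 7-joint arm with a two-finger parallel gripper is mounted at the origin on the work surface. World frame = base frame: x ahead of the robot, y to its left, z up, the work surface at z = 0. Lengths are in m, angles in rad, forces in N, time in s.
With the tool pointing down it reaches from about 0.4 to 0.875 m from the base axis. Payload 19.3 kg.
Tool frame: the origin (TCP) lies on the centre line of the jaws, within the pads' length; the fingertips stand 25 mm ahead of it and the grasp point (between the pads) lies 6 mm ahead of it (tips_ahead is the distance from the TCP to the fingertips, in m); z points along the fingers, y is the direction in which the jaws open and shut (so a half turn about z gives the same grasp; the last joint's range is limited). The gripper opens to 85 mm and grips with 20 to 120 N. Pads are 22 mm wide; open, the fingers measure 114 mm over their backs; the gripper's body (76 mm by 85 mm) begins 54 mm behind the grasp point. The pads swing forward as they close: fully open they stand 13 mm farther back than shut.
Start: joints at [1.098, 0.521, -0.036, 1.599, 0.021, 1.021, -0.113], TCP at [0.245, -0.575, 0.256] pointing down, gripper open.
Joint ranges: [-2.91, 2.91], [-0.3, 2.13], [-1.5, 1.42], [0.17, 2.43], [-1.26, 4.41], [0.16, 1.93], [-2.52, 2.52]. Speed limits (rad/s): [1.89, 1.89, 2.39, 2.39, 3.01, 3.01, 3.01].

## Interface

Orientations are given as [roll, pitch, yaw] about the fixed x, y, z axes, in that order (R = Rz(yaw) Ry(pitch) Rx(roll)).
In Python, from workcell import observe, grab_frame, job_done, outline_of, tips_ahead gives the robot as it stands. The module is installed in compiled form; this text tells all that it offers.
- The arm moves only by the tool move_arm, never from a script. Its argument "motion" is a list of rows, each a list of 2 entries, a list of its own where there are three numbers: the shift along the world's x, y, z in mm, then the turn, a rotation vector about the world's x, y, z in rad. A call has 1 to 12 rows; each row is the pose to reach, as a shift and turn from the pose commanded when the call began; what a row does not reach only later rows make up. A row lasts 1/8 s, in which the tool goes at most 62.5 mm and 10.7 degrees, less where a joint would pass 70% of its speed; a pose out of reach is approached as far as the arm can. A call with a gripper value outside its range is refused whole. "jaw" is the finger opening in mm, from 0 to 85.4, set as the call begins (left out, the last holds). The fingers move at their own pace and stop on an object; "grip_force" is the grip in N (left out, the last holds). Time passes only in rows, so rows that repeat a pose let the fingers close. It gives the time, the measured TCP pose, the force and the opening at its end, in the units of the state.
- observe(): the state, without advancing time (a new reading comes with each control period).
- grab_frame(name): name is "scene" or "top" or "wrist"; returns a dict with "frame" (400x640x3 uint8, red, green, blue), "fx", "fy", "cx", "cy" (pixels), "dist" ([k1, k2, p1, p2, k3] as OpenCV has them; the pictures are not rectified), "T" (4x4, takes a point from camera to world coordinates); the wrist camera has in their place "mount" (4x4, takes a point from camera to tool coordinates, whose origin is the TCP and whose axes are the flange's). Camera axes: x right, y down, z forward; pixel columns grow to the right and rows downward; lengths in m; the calibration is good to about 2 mm. A picture is of the moment at which its call begins: read the wrist's pose just before it. There is no depth.
- job_done(): hands the job in, once; it reports no verdict.
Trained networks look in the newest picture that a camera, given by its name, has taken for a name from the list of things; names that differ only in an ending like _2 or _b are one class to them, and where a whole thing is asked for, a point or a joint stands for the part that bears it (a point fixed in the world has none). Each returns a list of dicts, best first, with "score" (0 to 1); they miss things now and then, are a little off and sometimes report something else, mostly with a low value. They report only what shows in the picture. A call takes as long as a camera call. They do not tell look-alikes from the thing itself.
- outline_of(label, camera): "pixels" (400x640 bool, what is visible of it) and "pixel" ([column, row] in pixels, amid what is visible of it).
The state is a dict: "clock": time; "qpos": joint angles; "qd": joint speeds; "joint_efforts": joint torques, N m; "position": TCP position; "tool_rot": TCP orientation; "force": force on the tool from outside, world axes, zero at the start; "moment": the same for the moment, N m; "grip_width": finger opening in m.
Only numpy, scipy, OpenCV 4.12 (cv2) and the standard library are available. Lean on these libraries where they do the work, as an engineer would, in place of code of your own. Each camera call takes 0.05 s, during which the arm holds its last target.

## Task

The round brass insert of the mould on the bench is the next to be seated: with your fingertips, gently press it straight down until it is flush with the plate, then draw the hand clear. Leave the square brass insert and both steel inserts untouched, do not grip or pull anything up, and do not disturb the loose things lying around.

Things in the scene. Friction and masses are not known exactly. Their poses are not given: they have to be found in the camera images.
- plate: grey steel mould plate lying flat on the bench, fixed, 240 mm (own x) by 260 mm (own y) by 50 mm high, origin at the centre of its underside, z up. Four insert pockets lie at (+-42, +-42) mm from its centre; which insert is in which pocket changes
- seat_brass_round: pocket of the round brass insert, 30 mm diameter, flat top; the insert slides straight up and down in its pocket. This body is the fixed pocket (thin dark outline), origin at the pocket's centre on the plate's top face, 50 mm above the bench
- brass_round_top (a point): centre of the top face of the round brass insert, 30 mm diameter, flat top
- brass_round (a joint): slide of the round brass insert in m, growing downwards: 0 stands 12 mm proud of the plate, 0.012 is flush with the plate's top face, where it meets a hard stop; it can also be pulled up (below 0). A tight fit: it slides under a push of about 5 N (1 N more at 40 mm/s) and stays where it is left
- seat_brass_square: pocket of the square brass insert, 28 x 28 mm, flat top; the insert slides straight up and down in its pocket. This body is the fixed pocket (thin dark outline), origin at the pocket's centre on the plate's top face, 50 mm above the bench
- brass_square_top (a point): centre of the top face of the square brass insert, 28 x 28 mm, flat top
- brass_square (a joint): slide of the square brass insert in m, growing downwards: 0 stands 12 mm proud of the plate, 0.012 is flush with the plate's top face, where it meets a hard stop; it can also be pulled up (below 0). A tight fit: it slides under a push of about 5 N (1 N more at 40 mm/s) and stays where it is left
- seat_steel_round: pocket of the round dark steel insert, 30 mm diameter, flat top; the insert slides straight up and down in its pocket. This body is the fixed pocket (thin dark outline), origin at the pocket's centre on the plate's top face, 50 mm above the bench
- steel_round_top (a point): centre of the top face of the round dark steel insert, 30 mm diameter, flat top
- steel_round (a joint): slide of the round steel insert in m, growing downwards: 0 stands 12 mm proud of the plate, 0.012 is flush with the plate's top face, where it meets a hard stop; it can also be pulled up (below 0). A tight fit: it slides under a push of about 5 N (1 N more at 40 mm/s) and stays where it is left
- seat_steel_square: pocket of the square dark steel insert, 28 x 28 mm, flat top; the insert slides straight up and down in its pocket. This body is the fixed pocket (thin dark outline), origin at the pocket's centre on the plate's top face, 50 mm above the bench
- steel_square_top (a point): centre of the top face of the square dark steel insert, 28 x 28 mm, flat top
- steel_square (a joint): slide of the square steel insert in m, growing downwards: 0 stands 12 mm proud of the plate, 0.012 is flush with the plate's top face, where it meets a hard stop; it can also be pulled up (below 0). A tight fit: it slides under a push of about 5 N (1 N more at 40 mm/s) and stays where it is left
- bush: loose copper-coloured bush (tube), 26 mm outside diameter, 28 mm high, standing on the plate near an edge; origin at the centre of its underside
- block: loose aluminium block 50 x 30 x 40 mm high on the bench beside the plate; origin at the centre of its underside
- oil_can: loose green can with a yellow label, 54 mm diameter, 100 mm high, standing on the bench beside the plate; origin at the centre of its underside
- screwdriver: loose screwdriver with a red handle, about 180 mm long, under 35 mm high, lying on the bench beside the plate along its own x
Things that resemble listed ones, but are neither listed nor needed, are in the scene too. What is shaped like the block but green is not meant. There is more than one size of the screwdriver; the job needs the smaller.

How it is judged:
By the outcome, as a careful person would: the job done as asked, in the order asked, and still so for the second after the job is handed in, with the robot touching nothing.
It also fails if it takes over 32 s, if anything falls off the work surface, if the arm or the gripper's body presses on something with over 40 N, if the wrist force passes 120 N, or if a joint passes its speed limit or range.

## Working session

There is one attempt and no reset: what is moved stays moved. The work goes in short steps, Python scripts to look and compute and a tool call to move; the robot and the scene stay as the last step left them, time stands still between calls to the robot, and variables do not carry over. Pictures are saved under pics/ and viewed, and the job is handed in when it is done.

Besides the shell and the picture viewer there is one more tool, called after "Request:" as a command line: name --argument value ..., lists and objects as JSON in quotes. move_arm: Moves the arm, as the interface text tells. Its arguments: {"type":"object","properties":{"motion":{"type":"array"},"jaw":{"type":"number"},"grip_force":{"type":"number"}},"required":["motion"]}

```bash
mkdir -p pics; python3 - <<'E'
from workcell import *
import cv2,numpy as np,pickle
s=observe(); print(s["clock"],s["position"],s["tool_rot"],s["force"],s["grip_width"],tips_ahead if not callable(tips_ahead) else tips_ahead())
d={}
for c in ["scene","top"]:
    f=grab_frame(c); cv2.imwrite(f"pics/{c}0.png",f["frame"][:,:,::-1]); d[c]=f
    for l in ["seat_brass_round","brass_round_top","plate","brass_round","brass_square","steel_round","steel_square","bush"]:
        if c=="scene" and l not in("brass_round","plate"):continue
        for r in outline_of(l,c)[:3]: print(c,l,round(r["score"],2),r["pixel"],r["pixels"].sum())
pickle.dump(d,open("d.pkl","wb"))
print(observe()["clock"])
E
```

```text
0.0 [ 0.24481692 -0.57470059  0.25571451] [-3.14040974e+00  1.04834113e-04  4.02774838e-01] [-0.69423662  0.73719699  0.32892219] 0.0855224722009943 0.025
top seat_brass_round 0.57 [307.7, 209.3] 114
top brass_round_top 0.66 [307.1, 209.3] 82
top brass_round_top 0.28 [334.3, 193.5] 156
top plate 0.91 [315.2, 186.1] 8084
top plate 0.35 [335.1, 192.0] 98
top brass_square 0.69 [323.1, 164.4] 99
0.6
```

View pics/scene0.png

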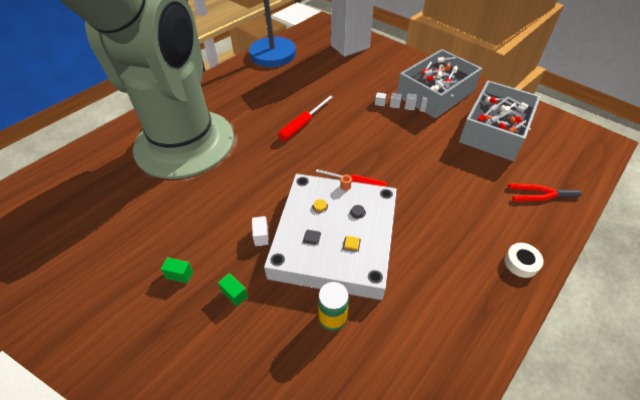

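```bash
python3 - <<'E'
import cv2
im=cv2.imread("pics/top0.png"); cv2.imwrite("pics/top0c.png",cv2.resize(im[110:270,220:420],None,fx=3.75,fy=3.75,interpolation=cv2.INTER_CUBIC))
im=cv2.imread("pics/scene0.png")
E
```

```text
(no output)
```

View pics/top0.png

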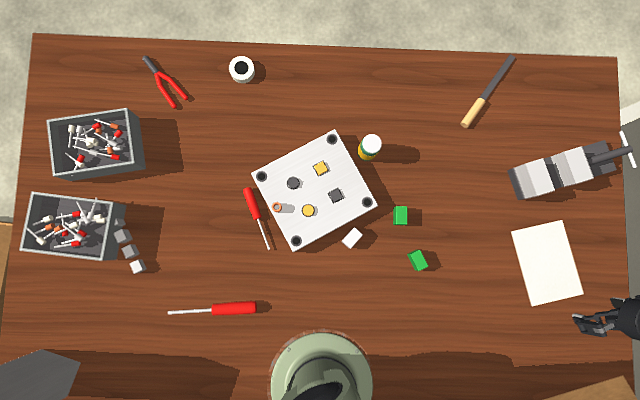

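View pics/top0c.png

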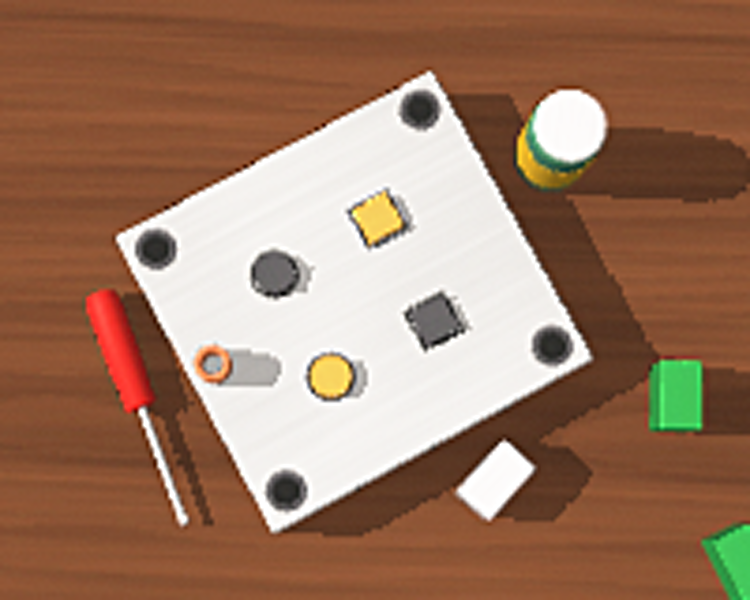

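Request:
move_arm --motion '[[[18,52,0],[0,0,0]],[[36,104,0],[0,0,0]],[[54,156,0],[0,0,0]],[[72,208,0],[0,0,0]],[[90,260,0],[0,0,0]],[[108,312,0],[0,0,0]],[[126,364,0],[0,0,0]],[[144,416,0],[0,0,0]],[[162,468,0],[0,0,0]],[[180,520,0],[0,0,0]],[[198,572,0],[0,0,0]],[[215,624,0],[0,0,0]]]' --jaw 0

```text
clock: 2.1
position: [0.4605, 0.0507, 0.2566]
tool_rot: [3.141, -0.001, 0.402]
force: [0.8, -0.2, -0.5]
grip_width: 0.0002
```

```bash
python3 - <<'E'
from workcell import *
import cv2,numpy as np
from h import *
from scipy.spatial.transform import Rotation as R
s=observe(); f=grab_frame("wrist"); cv2.imwrite("pics/w1.png",f["frame"][:,:,::-1])
W=np.eye(4);W[:3,:3]=R.from_euler("xyz",s["tool_rot"]).as_matrix();W[:3,3]=s["position"];T=W@f["mount"]
print(s["clock"],s["position"],T[:3,3],s["qpos"].round(2) if hasattr(s["qpos"],'round') else s["qpos"])
for r in outline_of("brass_round","wrist")[:3]: print(r["score"],r["pixel"],r["pixels"].sum(),at(f,[r["pixel"]],.062,T),at(f,[r["pixel"]],.056,T))
h=cv2.cvtColor(f["frame"],cv2.COLOR_RGB2HSV); m=cv2.inRange(h,np.array((18,120,100)),np.array((32,255,255)))
n,l,st,c=cv2.connectedComponentsWithStats(m)
for i in range(1,n):
    if st[i,4]>200: print(st[i],c[i],at(f,[c[i]],.062,T),at(f,[c[i]],.056,T))
import pickle; pickle.dump((f,T),open("w1.pkl","wb"))
E
```

```text
2.1 [0.4604535  0.05072052 0.25656548] [0.53891246 0.08367062 0.37436662] [ 0.06  0.28 -0.36  2.    0.13  0.89 -1.54]
0.76 [319.6, 178.4] 665 [[0.46071383 0.04995718 0.062     ]] [[0.45921177 0.0493096  0.056     ]]
[ 491   53   52   58 1360] [508.75294118  82.28235294] [[ 0.62407931 -0.08279087  0.062     ]] [[ 0.62571522 -0.0859883   0.056     ]]
[378  68  31  33 867] [393.55363322  84.23529412] [[0.5754925  0.02108267 0.062     ]] [[0.57619514 0.01988047 0.056     ]]
[306 163  28  28 602] [319.58803987 176.47508306] [[0.46264036 0.05078987 0.062     ]] [[0.46117531 0.05015829 0.056     ]]
```

View pics/w1.png

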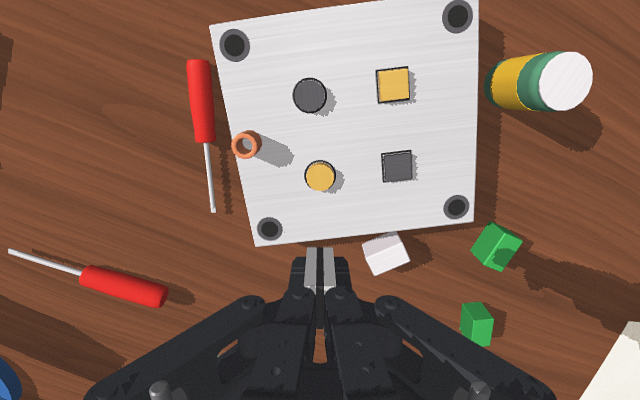

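Request:
move_arm --motion '[[[0,-0.5,-45],[0,0,0]],[[0,-0.5,-90],[0,0,0]],[[0,-0.5,-125],[0,0,0]],[[0,-0.5,-150],[0,0,0]],[[0,-0.5,-160],[0,0,0]],[[0,-0.5,-160],[0,0,0]]]'

```text
clock: 2.95
position: [0.4599, 0.0485, 0.0963]
tool_rot: [-3.142, 0.0, 0.403]
force: [0.3, 0.6, 0.1]
grip_width: 0.0
```

Request:
move_arm --motion '[[[0.5,1,-3],[0,0,0]],[[0.5,1,-6],[0,0,0]],[[0.5,1,-8],[0,0,0]],[[0.5,1,-10],[0,0,0]],[[0.5,1,-12],[0,0,0]],[[0.5,1,-14],[0,0,0]]]'

```text
clock: 3.7
position: [0.4605, 0.0495, 0.0823]
tool_rot: [3.142, -0.0, 0.403]
force: [-1.5, -1.0, 4.6]
grip_width: -0.0001
```

Request:
move_arm --motion '[[[0,0,-2],[0,0,0]],[[0,0,-4],[0,0,0]],[[0,0,-5],[0,0,0]],[[0,0,-6],[0,0,0]]]'

```text
clock: 4.2
position: [0.4605, 0.0495, 0.0763]
tool_rot: [-3.142, -0.0, 0.403]
force: [-1.2, 0.2, 4.8]
grip_width: 0.0002
```

Request:
move_arm --motion '[[[0,0,-0.5],[0,0,0]],[[0,0,-1],[0,0,0]],[[0,0,-1],[0,0,0]]]'

```text
clock: 4.58
position: [0.4605, 0.0495, 0.0752]
tool_rot: [-3.142, -0.0, 0.403]
force: [-0.1, -0.8, 1.2]
grip_width: -0.0002
```

Request:
move_arm --motion '[[[0,0,-0.3],[0,0,0]],[[0,0,-0.3],[0,0,0]]]'

```text
clock: 4.82
position: [0.4605, 0.0495, 0.0751]
tool_rot: [3.142, -0.0, 0.403]
force: [-0.3, 0.1, 7.3]
grip_width: -0.0003
```

Request:
move_arm --motion '[[[0,0,-0.3],[0,0,0]],[[0,0,-0.3],[0,0,0]]]'

```text
clock: 5.08
position: [0.4605, 0.0495, 0.0751]
tool_rot: [3.141, -0.0, 0.403]
force: [-4.0, -1.7, 15.8]
grip_width: -0.0001
```

Force rises to 16 N with no further travel at tip height 50 mm, so this is the hard stop. I'll draw clear, straight up.

Request:
move_arm --motion '[[[0,0,3],[0,0,0]],[[0,0,15],[0,0,0]],[[0,0,50],[0,0,0]],[[0,0,100],[0,0,0]],[[0,0,150],[0,0,0]],[[0,0,182],[0,0,0]],[[0,0,182],[0,0,0]]]'

```text
clock: 5.95
position: [0.4612, 0.0496, 0.2593]
tool_rot: [3.14, -0.004, 0.403]
force: [0.7, 0.5, -0.4]
grip_width: -0.0001
```

```bash
python3 - <<'E'
from workcell import *
import cv2,numpy as np
s=observe(); f=grab_frame("wrist")["frame"]; g=grab_frame("scene")["frame"]; print(s["position"],s["force"],s["clock"])
a=cv2.resize(f[0:260,180:480],None,fx=1.3,fy=1.3,interpolation=cv2.INTER_CUBIC)
o=cv2.imread("pics/w1.png")[:,:,::-1]
b=cv2.resize(o[0:260,180:480],None,fx=1.3,fy=1.3,interpolation=cv2.INTER_CUBIC)
cv2.imwrite("pics/cmp.png",np.hstack([b,a])[:,:,::-1])
cv2.imwrite("pics/s2.png",cv2.resize(g[140:340,220:440],None,fx=2.7,fy=2.7,interpolation=cv2.INTER_CUBIC)[:,:,::-1])
E
```

```text
[0.4612317  0.04963369 0.25932311] [ 0.67195386  0.45932791 -0.44963159] 5.95
```

View pics/cmp.png

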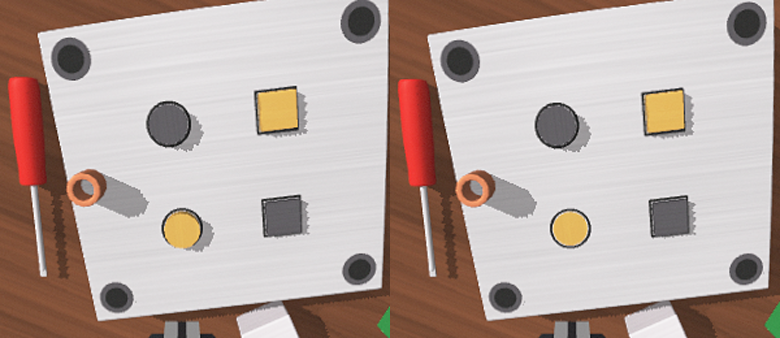

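View pics/s2.png

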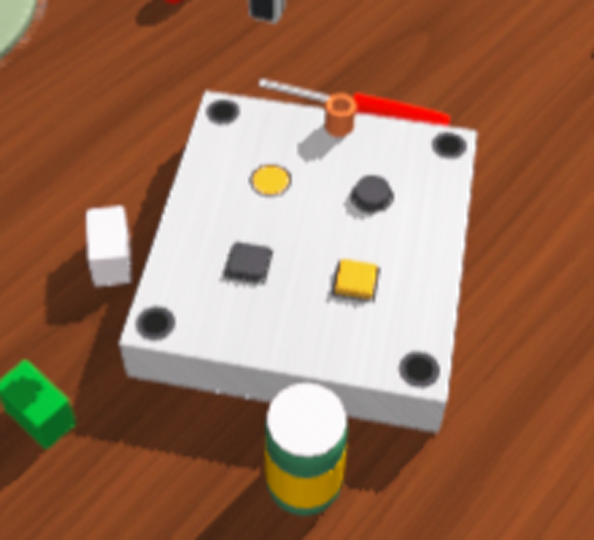

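The round brass insert (right half of the comparison, at 570,228) no longer casts a shadow and sits flush. The other three inserts still stand proud with their shadows, and the bush, block, can and screwdriver are where they were.

```bash
python3 -c "
from workcell import *
print(job_done(), observe()['clock'])"
```

```text
the job is handed in; nothing more can be done
the job is handed in; nothing more can be done
```

The round brass insert is pressed flush with the plate. I pushed it straight down with closed fingertips at about 5 N, until it met the hard stop. There the fingertips were at about 50 mm, the plate's top face, and the force rose to 16 N with no further travel. I then raised the hand straight up about 180 mm and handed the job in. The clock read about 6 s, well under the 32 s limit.

In the final wrist and scene pictures the insert shows no shadow and no side wall. The other three inserts still stand proud, and the bush, block, can and screwdriver look unmoved. One force reading just before the stop dropped to 1.2 N; the next two rose to 7.3 N and 15.8 N with the height unchanged. No checks failed or disagreed.

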